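Lay the axle in the V-cradle and start the clamp bolt

TASK

Lay the standing steel axle on its side in the fixture's V-cradle, with one end up against the stop block, and let go of it. Then take the crank of the clamp bolt by its revolving grip and turn it backward (anticlockwise from above) until the bolt drops into its thread, then forward (clockwise) one full turn so that it is started. Finish while still gripping the crank grip, holding the bolt still there; leave the loupe, the round tin and the side cutters where they are.

Things in the scene. Friction and masses are not known exactly. Their poses are not given: they have to be found in the camera images.
- fixture: Bolted-down clamping fixture; aluminium plate 80 x 200 x 12 mm (x -40..40, y -80..120 mm). On it in line along its y: dark V-cradle, steel stop block (y 20..44, x -22..22, top z 52 mm), round steel boss (60 mm diameter, centre y 80, top z 60 mm) with the crank bolt. Origin on the bench (z 0) on its middle line; z up.
- cradle_end (a point): Open end of the V-cradle (fixture y -65 mm), at the bottom line of the V (z 22 mm). The V (90 degrees, open upward) runs from here along fixture +y to the stop block; upper edges at z 42 mm, outside width 47 mm. A 26 mm bar stood upright in it rests with its foot at z 35 mm.
- cradle_seat (a point): Point on the stop block's face (fixture y 20, z 40 mm) where the middle of the axle's end comes when it lies home. The axle's axis then lies along fixture y at z 40 mm and its outer 55 mm stick out past the cradle's open end, free at both sides, 28 mm or more from its axis down to the plate or bench.
- axle: Plain steel axle, loose, standing upright on the bench: 140 mm long, 26 mm diameter, the top 12 mm stepped down to 20 mm; about 0.3 kg. Origin at the centre of its foot, z axis along it towards the stepped end. It may lie either way round in the cradle.
- axle_mid (a point): Middle of the axle, on its axis, 70 mm from either end.
- bolt_axis (a point): Point on the vertical axis of the bolt at the top of the boss (fixture x 0, y 80, z 60 mm).
- bolt_turn (a joint): Crank bolt angle, rad, growing clockwise from above (forward). 0: crank arm along fixture +y, away from the cradle; pi/2: along +x. Crank radius 40 mm, friction 0.12 N m. At first it rests on top of its thread and soon binds forward; 1.2 to 4.3 rad back from its start angle it drops. It turns back 0.7 rad past the drop, then stops.
- bolt_depth (a joint): How far the bolt has gone down, m: 0 on top of the thread, 0.010 after the drop, then 0.010 more per forward turn from the drop point (0.020 after one turn); stops 1.3 turns in. It drops by its own weight (0.4 kg); a tight grip on the crank can hold it up, its weight then hanging in the fingers: ease off and it falls.
- crank_grip: Black revolving grip of the crank: upright cylinder, 17 mm diameter, 40 mm tall, spinning freely on its pin, so a hand that grips it can carry the crank round without turning. Origin at the centre of its lower end, 95 mm above the bench at bolt_depth 0; z up. Crank arm just beneath; the bolt's hub (30 mm diameter) reaches 3 mm above this end.
- grip_mid (a point): Middle of the crank grip, 20 mm above its lower end; 115 mm above the bench at bolt_depth 0.
- loupe: Black eye loupe, bystander, 39 mm diameter, 38 mm tall, loose; origin at the centre of its underside.
- part_tin: Round metal tin, bystander, 70 mm diameter, 20 mm tall, loose; origin at the centre of its underside.
- side_cutters: Side cutters with red handles, bystander, 36 x 123 x 11 mm, loose; origin under their middle.
There are look-alikes about, which are no part of the job. Of the things like the axle, leave any that is brown or turquoise; of the rest the smaller one is meant.

How it is judged:
On the way, in this order (a step that is already met when the one before it is completed fails the run):
1. the axle lies home in the V-cradle with an end against the stop block, let go (x of axle_mid in the frame of fixture between -0.004 and 0.004 m and y of axle_mid in the frame of fixture between -0.056 and -0.046 m and z of axle_mid in the frame of fixture between 0.036 and 0.045 m and angle between the z axis of axle and the y axis of fixture, either way round below 0.08 rad and contact force between the fingers and axle below 0.1 N), for 0.2 s.
2. the bolt has been turned backward and has dropped into its thread (value of joint bolt_depth between 0.0085 and 0.0118 m), for 0.2 s.
At the end, for the whole second after the job is handed in: Axle home in the V (middle within 4 mm sideways and in height, 66 to 76 mm from the stop, parallel within 0.08 rad), untouched; bolt one turn in from its drop (bolt_depth 18.2 to 21.8 mm, a sixth of a turn either way), at rest, fingers gripping the crank grip with over 3 N (all of step 1 and value of joint bolt_depth between 0.0182 and 0.0218 m and velocity of joint bolt_turn between -0.1 and 0.1 rad/s and contact force between the fingers and crank_grip above 3 N and linear speed of axle below 0.02 m/s and contact force between the arm and axle below 0.1 N); the arm keeps its last pose, push and grip.
It fails at once if the loupe is moved by more than 20 mm (distance of loupe from where it was at the start of the episode above 0.02 m).
It fails at once if the tin is moved by more than 20 mm (distance of part_tin from where it was at the start of the episode above 0.02 m).
It fails at once if the side cutters is moved by more than 20 mm (distance of side_cutters from where it was at the start of the episode above 0.02 m).
It also fails if it takes over 72 s, if anything falls off the work surface, if the arm or the gripper's body presses on something with over 40 N, if the wrist force passes 120 N, or if a joint passes its speed limit or range.

ROBOT

A 7-joint arm with a two-finger parallel gripper is mounted at the origin on a cart in front of the work surface, level with it; the furniture and walls round the work are solid. World frame = base frame: x ahead of the robot, y to its left, z up, the work surface at z = 0. Lengths are in m, angles in rad, forces in N, time in s.
With the tool pointing down it reaches from about 0.4 to 0.925 m from the base axis. Payload 4.1 kg.
Tool frame: the origin (TCP) lies where the fingers leave the gripper's body, on its centre line; the fingertips stand 73 mm ahead of it and the grasp point (between the pads) lies 54 mm ahead of it (manip.hold_point_z is the distance from the TCP to the grasp point, in m); z points along the fingers, y is the line along which they close (so a half turn about z gives the same grasp; the last joint's range is limited). The gripper opens to 85 mm and grips with 20 to 120 N. Pads are 22 mm wide; open, the fingers measure 114 mm over their backs; the gripper's body (76 mm by 85 mm) begins 54 mm behind the grasp point. The pads swing forward as they close: fully open they stand 13 mm farther back than shut.
Start: joints at [-1.392, 0.398, 0.045, 1.537, -0.019, 1.207, -0.051], TCP at [0.178, 0.625, 0.304] pointing down, gripper open.
Joint ranges: [-2.82, 2.82], [-0.49, 2.23], [-1.37, 1.46], [0, 2.46], [-1.36, 4.5], [0.23, 2], [-2.94, 2.94]. Speed limits (rad/s): [2.57, 2.57, 3.14, 3.14, 3.14, 3.14, 3.14].

INTERFACE

Orientations are given as a rotation vector (axis times angle).
In Python, from cell import manip, vision, order gives the robot as it stands.
- The arm moves only by the shell command python3 -m crank 'ROWS' [OPENING] [FORCE]. ROWS is JSON, a list of rows, each a list of 4 numbers: the shift along the world's x, y, z in cm, then the turn about the world's z in rad. In form: [[x, y, z, twist], ...]. A call has 1 to 12 rows; each row is the pose to reach, as a shift and turn from the pose commanded when the call began; what a row does not reach only later rows make up. A row lasts 1/12 s, in which the tool goes at most 41.7 mm and 7.16 degrees, less where a joint would pass 70% of its speed; a pose out of reach is approached as far as the arm can. A call with a gripper value outside its range is refused whole. OPENING is the opening, from 0 (shut) to 1 (fully open), set as the call begins (- or left out, the last holds). The fingers move at their own pace and stop on an object; FORCE is the grip in N (left out, the last holds). Time passes only in rows, so rows that repeat a pose let the fingers close. It gives the time, the measured TCP pose, the force, the opening and the grip force at its end, in the units of the state.
- manip.state(): the state, without advancing time (a new reading comes with each control period).
- vision.read_camera(name): name is "scene" or "side" or "wrist"; returns (picture, depth): 420x560x3 uint8, red, green, blue; 420x560 float32, m along the optical axis (not along the pixel's ray), 0 where there is no reading.
- vision.camera_info(name): a dict with "K" (3x3 intrinsics, pixels), "cam_to_world" (4x4, takes a point from camera to world coordinates). Camera axes: x right, y down, z forward; pixel columns grow to the right and rows downward; lengths in m; the calibration is good to about 2 mm. A picture is of the moment at which its call begins: read the wrist's pose just before it. camera_info takes no time and is no camera call; for the wrist camera it gives the pose at the moment of the call.
- order.job_done(): hands the job in; it is judged then, once.
The state is a dict: "time": time; "qpos": joint angles; "qd": joint speeds; "joint_torque": joint torques, N m; "position": TCP position; "tool_rot": TCP orientation; "ft_force": force on the tool from outside, world axes, zero at the start; "moment": the same for the moment, N m; "finger_gap": finger opening in m; "gripper_force": force on a finger pad.
Only numpy, scipy, OpenCV 4.12 (cv2) and the standard library are available. Lean on these libraries where they do the work, as an engineer would, in place of code of your own. Each camera call takes 0.05 s, during which the arm holds its last target. There are 200 camera calls.

## Working session

There is one attempt and no reset: what is moved stays moved. The work goes in short steps, Python scripts to look and compute and a shell command to move; the robot and the scene stay as the last step left them, time stands still between calls to the robot, and variables do not carry over. Pictures are saved under pics/ and viewed, at most 10 in all, crops included, and the job is handed in when it is done.

```bash
ls; mkdir -p pics
cat > h.py <<'E'
import numpy as np, cv2
from cell import manip, vision, order
def grab(name,fn=None):
    info=vision.camera_info(name); im,d=vision.read_camera(name)
    if fn: cv2.imwrite('pics/'+fn,cv2.cvtColor(im,cv2.COLOR_RGB2BGR))
    return im,d,np.array(info['K']),np.array(info['cam_to_world'])
def pts(d,K,T):
    v,u=np.mgrid[:d.shape[0],:d.shape[1]]
    P=np.stack([(u-K[0,2])/K[0,0]*d,(v-K[1,2])/K[1,1]*d,d],-1)
    W=P@T[:3,:3].T+T[:3,3]; W[d<=0]=np.nan
    return W
E
python3 - <<'E'
from h import *
for n in ['scene','side','wrist']:
    im,d,K,T=grab(n,n+'0.png'); np.savez('pics/'+n+'0.npz',im=im,d=d,K=K,T=T)
    print(n,T.round(3).tolist(),K[0,0])
print(manip.state()); 
a=np.hstack([cv2.imread('pics/%s0.png'%n) for n in ['scene','side']])
E
```

```text
pics
scene [[-0.618, -0.428, 0.659, -0.167], [-0.786, 0.332, -0.521, 0.475], [0.005, -0.841, -0.542, 0.63], [0.0, 0.0, 0.0, 1.0]] 417.71506542804116
side [[0.857, -0.266, 0.441, -0.153], [-0.514, -0.476, 0.713, -1.124], [0.02, -0.838, -0.545, 0.903], [0.0, 0.0, 0.0, 1.0]] 519.9372130540443
wrist [[0.275, 0.914, 0.299, 0.103], [0.962, -0.261, -0.087, 0.645], [-0.002, 0.311, -0.95, 0.374], [0.0, 0.0, 0.0, 1.0]] 305.30564782402075
{'time': 0.15, 'qpos': array([-1.39199045,  0.39901616,  0.04504175,  1.53759205, -0.01867936,
        1.20693956, -0.05068985]), 'qd': array([ 4.56468994e-05, -1.16961821e-03, -1.90332350e-03, -4.19459394e-03,
        1.33189524e-03, -1.20641223e-03,  8.41708850e-04]), 'joint_torque': array([ 2.51353194e-03, -4.75562990e+01,  1.36697967e+00, -2.54511791e+01,
        1.17736359e-02,  6.48271714e-03,  4.26735903e-05]), 'position': array([0.17812545, 0.62471497, 0.30310528]), 'tool_rot': array([-4.34764233e-01, -3.11127494e+00,  2.40596050e-03]), 'ft_force': array([-0.71378604, -0.17319888, -0.22272683]), 'moment': array([-0.01258229,  0.01050204, -0.03637294]), 'gripper_force': 0.0, 'finger_gap': 0.0852902891167373}
```

View pics/scene0.png

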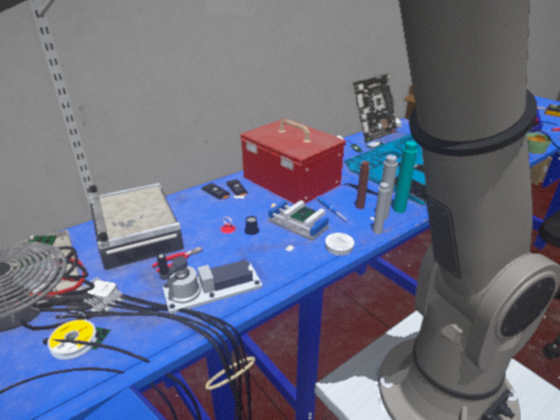

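View pics/side0.png

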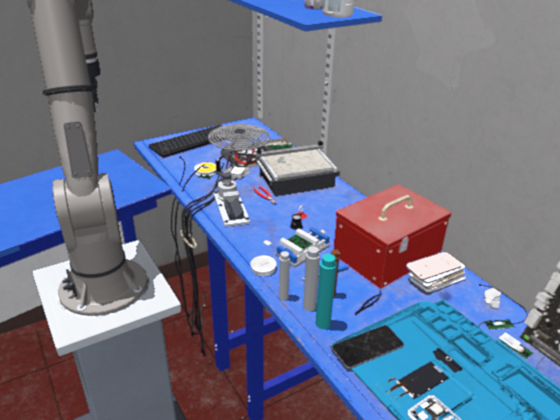

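Candidates for the axle:

| Candidate | Scene pixel | Side pixel |
|---|---|---|
| small grey bar | (382,208) | (284,277) |
| larger grey bar | (390,175) | (312,277) |
| turquoise bar | (406,178) | (327,292) |
| brown bar | (362,185) | hidden |

I choose the small grey one. The fixture is at scene (205,285) and side (230,205), with its crank toward the far end.

Run:
```python
from h import *
for n,box in [('scene',(340,130,440,250)),('side',(255,235,355,335))]:
    z=np.load(f'pics/{n}0.npz'); W=pts(z['d'],z['K'],z['T'])
    pxs={'scene':[(382,208),(381,186),(390,165),(406,150),(362,165),(340,243),(251,226),(175,265),(180,285),(235,272),(205,277)],
         'side':[(284,277),(284,252),(312,250),(327,260),(262,265),(297,220),(263,193),(227,190),(228,172),(233,205)]}[n]
    for u,v in pxs: print(n,u,v,W[v,u].round(3),z['im'][v,u])
a=cv2.imread('pics/scene0.png')[135:245,345:435]; b=cv2.imread('pics/side0.png')[160:230,200:290]; c=cv2.imread('pics/side0.png')[240:335,265:345]
d=cv2.imread('pics/scene0.png')[240:315,150:270]
f=lambda x:cv2.resize(x,(395,295),interpolation=cv2.INTER_CUBIC)
cv2.imwrite('pics/crop1.png',np.vstack([np.hstack([f(a),f(c)]),np.hstack([f(d),f(b)])]))
```

```text
scene 382 208 [ 0.377 -0.262  0.078] [133 137 149]
scene 381 186 [ 0.388 -0.259  0.137] [125 133 150]
scene 390 165 [ 0.415 -0.319  0.165] [148 154 164]
scene 406 150 [ 0.422 -0.386  0.185] [  0 142 148]
scene 362 165 [ 0.5   -0.313  0.133] [75 57 66]
scene 340 243 [ 0.391 -0.136  0.019] [220 222 226]
scene 251 226 [ 0.578 -0.002  0.024] [43 49 80]
scene 175 265 [0.466 0.251 0.098] [ 83  86 105]
scene 180 285 [0.451 0.254 0.058] [162 167 178]
scene 235 272 [0.449 0.128 0.027] [ 93  98 123]
scene 205 277 [0.449 0.199 0.051] [198 204 216]
side 284 277 [ 0.379 -0.282  0.077] [125 127 130]
side 284 252 [ 0.388 -0.265  0.139] [230 231 233]
side 312 250 [ 0.42  -0.336  0.18 ] [225 227 231]
side 327 260 [ 0.41  -0.408  0.203] [ 52 207 214]
side 262 265 [ 0.391 -0.149  0.018] [227 227 235]
side 297 220 [ 0.583 -0.025  0.032] [17 17 19]
side 263 193 [ 0.598  0.214 -0.   ] [129 152 240]
side 227 190 [0.463 0.212 0.051] [121 123 127]
side 228 172 [0.484 0.244 0.096] [117 117 136]
side 233 205 [0.46  0.165 0.02 ] [ 94  95 108]
```

View pics/crop1.png

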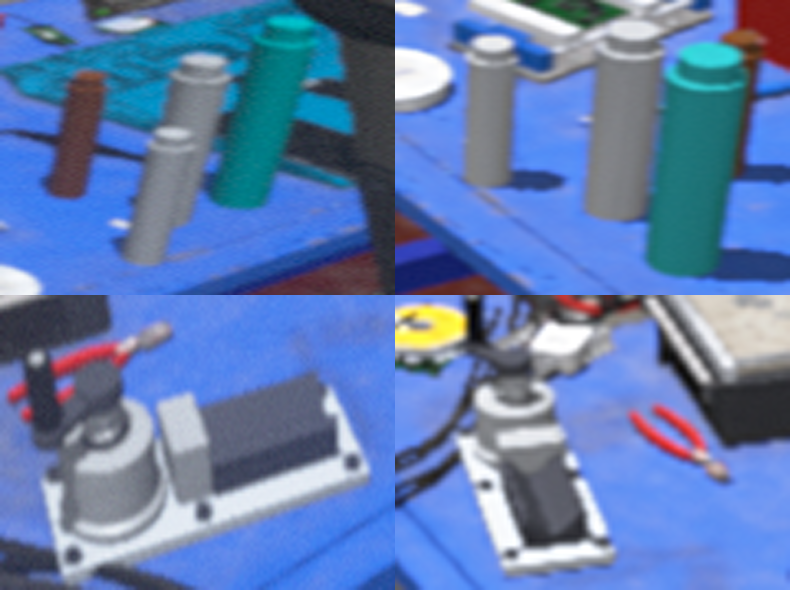

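View pics/wrist0.png

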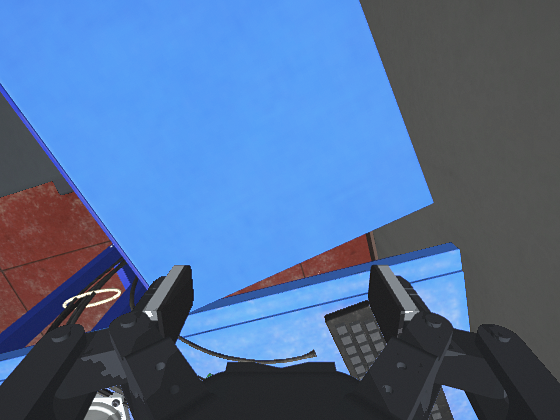

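The crop confirms the choice: the small grey bar is at scene (382,208), and the larger grey one stands behind it. The crank arm points toward the robot side of the boss, with the grip at scene ~(157,262). Next I estimate positions from both fixed cameras.

```bash
cat >> h.py <<'E'
from scipy.spatial.transform import Rotation as R
def circ(P):
    A=np.c_[2*P,np.ones(len(P))]; s=np.linalg.lstsq(A,(P**2).sum(1),rcond=None)[0]
    return s[:2],np.sqrt(s[2]+s[:2]@s[:2])
def near(W,c,r,z0,z1):
    m=(np.hypot(W[...,0]-c[0],W[...,1]-c[1])<r)&(W[...,2]>z0)&(W[...,2]<z1); return m
E
python3 - <<'E'
from h import *
s=manip.state(); print('tool axes cols',R.from_rotvec(s['tool_rot']).as_matrix().round(3).tolist())
for n in ['scene','side']:
    z=np.load(f'pics/{n}0.npz'); W=pts(z['d'],z['K'],z['T']); im=z['im'].astype(int)
    m=near(W,(.387,-.272),.03,.02,.12); P=W[m]; print(n,'axle',m.sum(),circ(P[:,:2]))
    m=near(W,(.387,-.272),.03,.12,.2); print(' top',np.nanpercentile(W[m][:,2],[50,90,99]).round(4))
    m=near(W,(.46,.24),.045,.02,.055); print(' boss',circ(W[m][:,:2]))
    m=near(W,(.46,.24),.09,.10,.15); P=W[m]; print(' grip',m.sum(),P.mean(0).round(4),circ(P[:,:2]),np.percentile(P[:,2],[5,99]).round(3))
    m=near(W,(.46,.17),.15,.008,.016)&(im.min(-1)>130); P=W[m]; 
    r=cv2.minAreaRect((P[:,:2]*1000).astype(np.float32)); print(' plate',m.sum(),r)
    m=near(W,(.46,.17),.14,.015,.048)&(im.max(-1)<140);P=W[m]
    r=cv2.minAreaRect((P[:,:2]*1000).astype(np.float32)); print(' cradle',m.sum(),r)
E
```

```text
tool axes cols [[-0.962, 0.274, -0.0], [0.274, 0.962, -0.002], [-0.0, -0.002, -1.0]]
scene axle 349 (array([ 0.38609183, -0.2667876 ]), np.float64(0.010993692372537644))
 top [0.1305 0.1393 0.1402]
 boss (array([0.47525026, 0.23130811]), np.float64(0.03382495660973727))
 grip 170 [0.4584 0.2781 0.1208] (array([0.46173818, 0.27692235]), np.float64(0.006900797016085146)) [0.103 0.137]
 plate 844 ((511.5338439941406, 166.8174591064453), (199.8033447265625, 189.95993041992188), 75.01482391357422)
 cradle 1005 ((421.4791259765625, 194.19859313964844), (190.31655883789062, 151.06358337402344), 73.02677154541016)
side axle 316 (array([ 0.38542438, -0.27323961]), np.float64(0.010783665204753858))
 top [0.1322 0.1398 0.1411]
 boss (array([0.46860122, 0.22455766]), np.float64(0.022752137162249542))
 grip 53 [0.4616 0.2694 0.1187] (array([0.46264301, 0.27190527]), np.float64(0.006954834780890057)) [0.102 0.135]
 plate 269 ((508.56036376953125, 160.13418579101562), (201.72682189941406, 185.24365234375), 75.98060607910156)
 cradle 381 ((421.9892272949219, 180.0016632080078), (188.08274841308594, 132.00282287597656), 77.8490982055664)
```

```bash
python3 -m crank '[[27.2,-43.5,0,-1.3],[27.2,-43.5,0,-1.3],[27.2,-43.5,0,-1.3],[27.2,-43.5,0,-1.3],[27.2,-43.5,0,-1.3],[27.2,-43.5,0,-1.3],[27.2,-43.5,0,-1.3],[27.2,-43.5,0,-1.3],[27.2,-43.5,0,-1.3],[27.2,-43.5,0,-1.3],[27.2,-43.5,0,-1.3],[27.2,-43.5,0,-1.3]]' 1 && python3 -m crank '[[0,0,0,0],[0,0,0,0],[0,0,0,0],[0,0,0,0]]'
python3 - <<'E'
from h import *
im,d,K,T=grab('wrist','w1.png'); np.savez('pics/w1.npz',im=im,d=d,K=K,T=T)
s=manip.state(); print(s['position'],s['qpos'].round(2),R.from_rotvec(s['tool_rot']).as_matrix()[:,1].round(3))
E
```

```text
time: 1.15
position: [0.4438, 0.1992, 0.304]
tool_rot: [-2.231, -2.212, -0.001]
ft_force: [0.9, 0.4, 0.1]
finger_gap: 0.0853
gripper_force: 0.0
time: 1.48
position: [0.4425, 0.2026, 0.3037]
tool_rot: [-2.226, -2.216, 0.001]
ft_force: [0.1, 0.4, 0.3]
finger_gap: 0.0853
gripper_force: 0.0
[0.44245096 0.20275218 0.30370646] [-0.98  0.11  0.5   1.93 -0.06  1.12 -0.46] [ 1.    -0.004 -0.001]
```

View pics/w1.png

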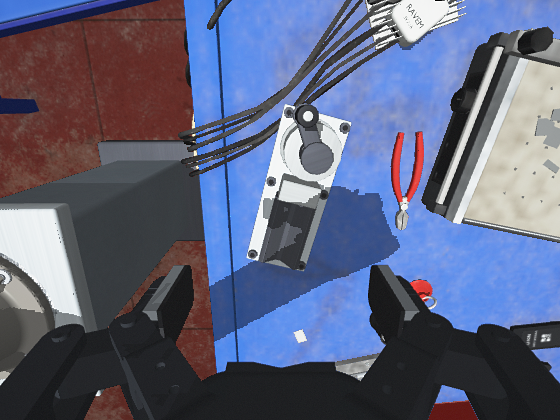

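Wrist view: the plate lies between corners of roughly (285,103), (350,125), (247,255) and (305,272). The crank grip is at (307,116), the hub at (316,155) and the cradle at (285,230). The cutters are at (405,180), well clear.

Run:
```python
from h import *
z=np.load('pics/w1.npz'); im=z['im'].astype(int); K,T=z['K'],z['T']; W=pts(z['d'],K,T)
def ray(uv,h):
    uv=np.atleast_2d(uv).astype(float); D=np.c_[(uv-K[:2,2])/[K[0,0],K[1,1]],np.ones(len(uv))]@T[:3,:3].T
    t=(h-T[2,3])/D[:,2]; return T[:3,3]+D*t[:,None]
m=near(W,(.46,.17),.13,.006,.14); m8=cv2.morphologyEx(m.astype(np.uint8),cv2.MORPH_OPEN,np.ones((3,3)))
blue=(im[...,2]>im[...,0]+45); m8[blue]=0
n,l,st,_=cv2.connectedComponentsWithStats(m8); k=1+st[1:,4].argmax(); m=(l==k); print(st[k])
pl=m&(abs(W[...,2]-.012)<.005); print('plate z',np.median(W[pl][:,2]),'bench',np.nanmedian(W[(W[...,2]<.006)&blue][:,2]))
v,u=np.where(pl); P=ray(np.c_[u,v],.012)[:,:2]
r=cv2.minAreaRect((P*1000).astype(np.float32)); print(r, cv2.boxPoints(r))
# robust: symmetrical screws/cradle: stop block top, boss, grip, cradle edges
b=m&(abs(W[...,2]-.060)<.004); v,u=np.where(b); Pb=ray(np.c_[u,v],.06); print('boss',b.sum(),cv2.minEnclosingCircle((Pb[:,:2]*1000).astype(np.float32)))
b=m&(abs(W[...,2]-.052)<.003); v,u=np.where(b); Pb=ray(np.c_[u,v],.052); print('stop',b.sum(),cv2.minAreaRect((Pb[:,:2]*1000).astype(np.float32)))
b=m&(W[...,2]>.125); v,u=np.where(b); Pb=ray(np.c_[u,v],.135); print('grip',b.sum(),cv2.minEnclosingCircle((Pb[:,:2]*1000).astype(np.float32)),np.median(W[b][:,2]))
b=m&(abs(W[...,2]-.041)<.004);Pb=W[b]; print('cradle',b.sum(),cv2.minAreaRect((Pb[:,:2]*1000).astype(np.float32)))
cv2.imwrite('pics/m1.png',m.astype(np.uint8)*255)
```

```text
[  195    91   156   180 11341]
plate z 0.012317903079663073 bench 0.0003306442087884498
((422.3658447265625, 200.31759643554688), (219.71322631835938, 165.33432006835938), 75.0213851928711) [[314.11414 115.55968]
 [473.8308   72.82762]
 [530.61755 285.0755 ]
 [370.90088 327.80756]]
boss 1451 ((476.3699035644531, 237.10546875), 29.893835067749023)
stop 862 ((467.887939453125, 221.98159790039062), (90.96456909179688, 45.662261962890625), 83.13426971435547)
grip 399 ((463.8275451660156, 274.87762451171875), 8.594423294067383) 0.1351663291866387
cradle 1185 ((460.0791015625, 181.458251953125), (175.1800537109375, 52.272674560546875), 77.01004028320312)
```

Run:
```python
from h import *
z=np.load('pics/w1.npz'); im=z['im'].astype(int); K,T=z['K'],z['T']; W=pts(z['d'],K,T)
def ray(uv,h):
    uv=np.atleast_2d(uv).astype(float); D=np.c_[(uv-K[:2,2])/[K[0,0],K[1,1]],np.ones(len(uv))]@T[:3,:3].T
    t=(h-T[2,3])/D[:,2]; return T[:3,3]+D*t[:,None]
B=np.array([.4764,.2371])
pl=(abs(W[...,2]-.012)<.005)&near(W,(.45,.16),.14,0,.1)&(im.min(-1)>110)
pl=cv2.morphologyEx(pl.astype(np.uint8),cv2.MORPH_OPEN,np.ones((3,3)))
v,u=np.where(pl); P=ray(np.c_[u,v],.012)[:,:2]
for deg in [0]:
    best=None
    r=cv2.minAreaRect((P*1000).astype(np.float32)); print(r)
# edges per along-slice, about approx yaw
for yaw in np.deg2rad([13,14,15,16,17]):
    ey=np.array([np.sin(yaw),np.cos(yaw)]); ex=np.array([ey[1],-ey[0]])
    q=np.c_[(P-B)@ex,(P-B)@ey]*1000
    o=[]
    for a in range(-150,30,15):
        s=q[(q[:,1]>a)&(q[:,1]<a+15),0]
        if len(s)>5:o.append((a,round(s.min(),1),round(s.max(),1)))
    print(np.rad2deg(yaw),'y',q[:,1].min().round(1),q[:,1].max().round(1),o)
```

```text
((460.952880859375, 179.64651489257812), (198.8230438232422, 79.47281646728516), 74.90576171875)
13.0 y -159.1 40.9 [(-150, np.float64(-44.3), np.float64(34.7)), (-135, np.float64(-44.1), np.float64(35.1)), (-120, np.float64(-43.4), np.float64(35.7)), (-105, np.float64(-43.2), np.float64(36.3)), (-90, np.float64(-42.6), np.float64(36.5)), (-75, np.float64(-42.1), np.float64(37.2)), (-60, np.float64(-41.6), np.float64(36.5)), (-45, np.float64(-41.1), np.float64(38.6)), (-30, np.float64(-40.6), np.float64(38.8)), (-15, np.float64(-39.9), np.float64(-30.9)), (0, np.float64(-39.4), np.float64(40.3)), (15, np.float64(-39.0), np.float64(40.6))]
14.0 y -159.0 40.3 [(-150, np.float64(-41.9), np.float64(37.1)), (-135, np.float64(-41.8), np.float64(37.3)), (-120, np.float64(-41.5), np.float64(37.4)), (-105, np.float64(-41.4), np.float64(37.9)), (-90, np.float64(-41.1), np.float64(38.0)), (-75, np.float64(-40.9), np.float64(38.3)), (-60, np.float64(-40.6), np.float64(37.6)), (-45, np.float64(-40.4), np.float64(39.1)), (-30, np.float64(-40.2), np.float64(39.3)), (-15, np.float64(-39.7), np.float
[... 1060 characters left out ...]
, np.float64(40.2)), (-15, np.float64(-39.4), np.float64(-30.4)), (0, np.float64(-39.8), np.float64(39.5)), (15, np.float64(-39.9), np.float64(39.5))]
17.0 y -159.0 40.9 [(-150, np.float64(-34.6), np.float64(44.3)), (-135, np.float64(-35.2), np.float64(44.2)), (-120, np.float64(-35.9), np.float64(43.4)), (-105, np.float64(-36.3), np.float64(43.0)), (-90, np.float64(-36.9), np.float64(42.6)), (-75, np.float64(-37.5), np.float64(41.8)), (-60, np.float64(-37.7), np.float64(41.5)), (-45, np.float64(-38.4), np.float64(40.9)), (-30, np.float64(-38.8), np.float64(40.7)), (-15, np.float64(-39.4), np.float64(-31.6)), (0, np.float64(-40.1), np.float64(39.2)), (15, np.float64(-40.2), np.float64(39.2))]
```

Fixture solved: yaw 15.0°, boss axis (0.476,0.237), origin (0.4557,0.1598). The crank starts at about -0.58 rad. Next, the axle.

```bash
python3 -m crank '[[-5.6,-40,0,-0.26],[-5.6,-40,0,-0.26],[-5.6,-40,0,-0.26],[-5.6,-40,0,-0.26],[-5.6,-40,0,-0.26],[-5.6,-40,0,-0.26],[-5.6,-40,0,-0.26],[-5.6,-40,0,-0.26],[-5.6,-40,0,-0.26],[-5.6,-40,0,-0.26],[-5.6,-40,0,-0.26],[-5.6,-40,0,-0.26]]' 1 && python3 -m crank '[[0,0,0,0],[0,0,0,0],[0,0,0,0]]'
cat >> h.py <<'E'
def ray(uv,h,K,T):
    uv=np.atleast_2d(uv).astype(float); D=np.c_[(uv-K[:2,2])/[K[0,0],K[1,1]],np.ones(len(uv))]@T[:3,:3].T
    t=(h-T[2,3])/D[:,2]; return T[:3,3]+D*t[:,None]
def st():
    s=manip.state(); y=R.from_rotvec(s['tool_rot']).as_matrix(); print('t',s['time'],'p',s['position'].round(4),'ydeg',np.rad2deg(np.arctan2(y[1,1],y[0,1])).round(2),'z',y[:,2].round(3),'q',s['qpos'].round(2),'F',s['ft_force'].round(1),'gap',round(s['finger_gap'],4),s['gripper_force'])
E
python3 - <<'E'
from h import *
im,d,K,T=grab('wrist','w2.png'); np.savez('pics/w2.npz',im=im,d=d,K=K,T=T); st()
W=pts(d,K,T); m=near(W,(.386,-.27),.03,.128,.15); print(m.sum(),np.median(W[m][:,2]))
m=near(W,(.386,-.27),.03,.137,.15);v,u=np.where(m); P=ray(np.c_[u,v],.14,K,T); print('top20',cv2.minEnclosingCircle((P[:,:2]*1000).astype(np.float32)))
m=near(W,(.386,-.27),.03,.126,.1305);P=W[m]; print('shoulder',m.sum(),cv2.minEnclosingCircle((P[:,:2]*1000).astype(np.float32)))
m=near(W,(.386,-.27),.03,.01,.12);P=W[m]; print('body',m.sum(),circ(P[:,:2]))
m=near(W,(.42,-.33),.05,.155,.22);P=W[m]; print('big',m.sum(),P.mean(0),P.min(0),P.max(0))
E
```

```text
time: 2.53
position: [0.3873, -0.1992, 0.304]
tool_rot: [2.499, 1.904, 0.0]
ft_force: [-0.4, 0.8, -0.0]
finger_gap: 0.0854
gripper_force: 0.0
time: 2.78
position: [0.3879, -0.1971, 0.3038]
tool_rot: [-2.493, -1.911, -0.0]
ft_force: [-1.1, -0.2, 0.0]
finger_gap: 0.0855
gripper_force: 0.0
t 2.8333 p [ 0.3878 -0.1974  0.3039] ydeg -15.11 z [ 0.  0. -1.] q [-0.61 -0.02  0.99  2.04  0.02  1.12  0.1 ] F [0.  0.2 0.9] gap 0.0855 0.0
590 0.139773773303838
top20 ((387.8028259277344, -268.630615234375), 10.921209335327148)
shoulder 196 ((388.3175354003906, -269.54510498046875), 12.959304809570312)
body 943 (array([ 0.38825178, -0.26987718]), np.float64(0.012632373665046836))
big 1273 [ 0.42425886 -0.3240675   0.17040279] [ 0.40979776 -0.34284733  0.15500934] [ 0.4424357  -0.31545646  0.18248087]
```

View pics/w2.png

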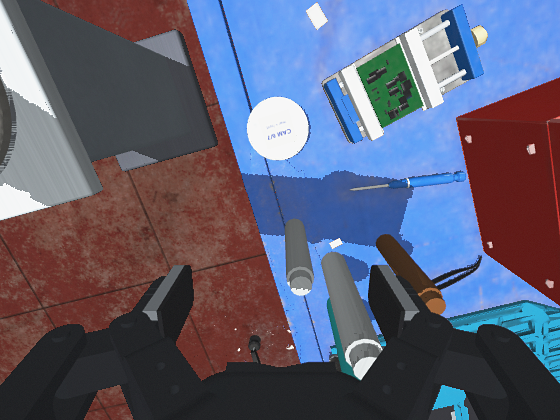

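Wrist view: the axle top is at (300,280), the larger grey bar's at (360,355) and the brown bar's at (430,300); the tin is at (278,128). The axle is at (0.388,-0.2695). I turn the hand so its body clears the tall grey neighbour.

```bash
python3 -m crank '[[0,-3.6,0,0.12],[0,-7.2,0,0.24],[0,-7.2,0,0.36],[0,-7.2,0,0.48],[0,-7.2,0,0.6],[0,-7.2,0,0.72],[0,-7.2,0,0.8],[0,-7.2,0,0.8],[0,-7.2,0,0.8],[0,-7.2,0,0.8]]' 1 >/dev/null; python3 -c "
from h import *
st(); print(manip.hold_point_z)"
```

```text
t 3.6667 p [ 0.3876 -0.2703  0.3039] ydeg 30.55 z [ 0.  0. -1.] q [-0.39  0.12  0.98  1.96 -0.11  1.12  1.18] F [-0.5  0.   0.3] gap 0.0854 0.0
0.0539
```

```bash
python3 -m crank '[[0,0.1,-2,0],[0,0.1,-4,0],[0,0.1,-6,0],[0,0.1,-8,0],[0,0.1,-10,0],[0,0.1,-12,0],[0,0.1,-13.8,0],[0,0.1,-13.8,0],[0,0.1,-13.8,0],[0,0.1,-13.8,0]]' && python3 -m crank '[[0,0,0,0],[0,0,0,0],[0,0,0,0],[0,0,0,0],[0,0,0,0],[0,0,0,0],[0,0,0,0],[0,0,0,0],[0,0,0,0],[0,0,0,0]]' 0 40; python3 -c "
from h import *
st()"
```

```text
time: 4.5
position: [0.3879, -0.2701, 0.1668]
tool_rot: [1.557, 2.727, -0.0]
ft_force: [0.3, 0.5, 1.0]
finger_gap: 0.0853
gripper_force: 0.0
time: 5.33
position: [0.3877, -0.27, 0.1664]
tool_rot: [1.558, 2.727, 0.001]
ft_force: [0.2, 1.7, 6.2]
finger_gap: 0.0239
gripper_force: 39.2
t 5.3333 p [ 0.3877 -0.27    0.1664] ydeg 30.54 z [ 0.001  0.    -1.   ] q [-0.21  0.36  0.86  2.11 -0.37  0.83  1.42] F [0.2 1.7 6.2] gap 0.0239 39.161229729652405
```

```bash
python3 -m crank '[[0,0,3,0],[0,0,6,0],[0,0,9,0],[0,0,12,0],[0.5,3,12,0],[1,6.5,12,-0.1],[1.6,10,12,-0.2],[2.2,13.5,12,-0.3],[2.8,17,12,-0.4],[3.4,20.5,12,-0.5],[4,24,12,-0.6],[4.6,27.5,12,-0.7]]' && python3 -c "
from h import *
st()"
```

```text
time: 6.33
position: [0.4288, -0.0174, 0.2853]
tool_rot: [-2.365, -2.066, 0.001]
ft_force: [0.4, -1.6, -2.6]
finger_gap: 0.024
gripper_force: 40.6
t 6.3333 p [ 0.4288 -0.0174  0.2853] ydeg -7.72 z [-0.001  0.    -1.   ] q [-0.82  0.    0.77  2.07 -0.    1.07 -0.18] F [ 0.4 -1.6 -2.6] gap 0.024 40.58919847011566
```

```bash
python3 -m crank '[[0.6,3.5,0,-0.05],[1.1,7,0,-0.1],[1.6,10.5,0,-0.1],[2,13.5,0,-0.1],[2.2,15.6,0,-0.1],[2.2,15.6,0,-0.1],[2.2,15.6,0,-0.1],[2.2,15.6,0,-0.1],[2.2,15.6,0,-0.1]]' >/dev/null
python3 - <<'E'
from h import *
st()
im,d,K,T=grab('wrist','w3.png'); W=pts(d,K,T)
im,d,K,T=grab('scene','s3.png'); cv2.imwrite('pics/s3c.png',cv2.resize(cv2.imread('pics/s3.png')[150:320,120:300],None,fx=3.2,fy=3.2))
E
```

```text
t 7.0833 p [0.4514 0.1359 0.2855] ydeg -13.24 z [-0.001 -0.001 -1.   ] q [-0.97  0.11  0.64  1.98 -0.07  1.07 -0.54] F [ 0.2 -0.6 -2. ] gap 0.0241 40.55592119693756
```

View pics/s3c.png

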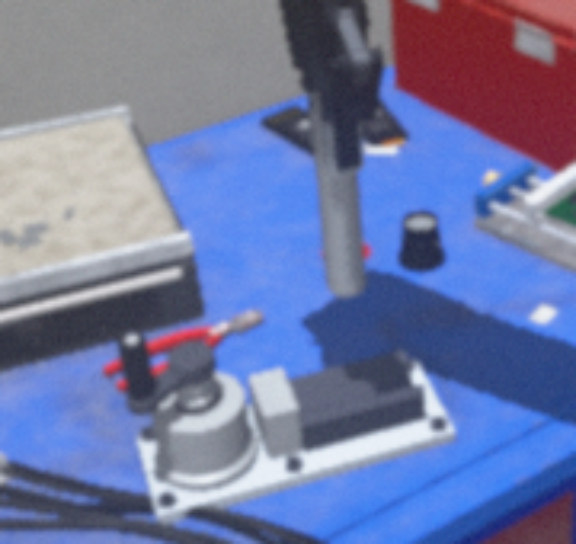

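The axle hangs upright in the fingers above the cradle: its foot is at crop (345,290), with the stop block at (270,400). I centre it over the V and lower it.

```bash
python3 -m crank '[[0.5,2.5,0,-0.03],[0.5,2.5,0,-0.03],[0.5,2.5,0,-0.03],[0.5,2.5,-2,-0.03],[0.5,2.5,-4,-0.03],[0.5,2.5,-6,-0.03],[0.5,2.5,-7,-0.03],[0.5,2.5,-7.5,-0.03],[0.5,2.5,-7.5,-0.03],[0.5,2.5,-7.5,-0.03]]' >/dev/null
python3 - <<'E'
from h import *
st()
O=np.array([.4557,.1598]);ey=np.array([.2588,.9659]);ex=np.array([ey[1],-ey[0]])
p=manip.state()['position'][:2]-O;print('fix',p@ex,p@ey)
im,d,K,T=grab('scene'); W=pts(d,K,T); m=near(W,p+O,.025,.06,.11); P=W[m]; print(m.sum(),'axle lower part',P.mean(0))
for a,b in [(.06,.075),(.075,.09),(.09,.105),(.105,.12)]:
    P=W[near(W,p+O,.03,a,b)]; print(a,len(P),P.mean(0).round(4))
E
```

```text
t 8.0167 p [0.4572 0.1623 0.2116] ydeg -14.86 z [ 0.001  0.    -1.   ] q [-0.96  0.24  0.61  2.04 -0.17  0.91 -0.52] F [ 1.  -0.2 -2.8] gap 0.0241 40.414795875549316
fix 0.0008208382890664066 0.002805967024649759
233 axle lower part [0.44920829 0.16806048 0.08556638]
0.06 67 [0.4492 0.1682 0.068 ]
0.075 69 [0.449  0.1675 0.0825]
0.09 73 [0.4494 0.1683 0.0975]
0.105 76 [0.4495 0.1684 0.1125]
```

```bash
python3 -m crank '[[0,0,-0.4,0],[0,0,-0.8,0],[0,0,-1,0],[0,0,-1.1,0],[0,0,-1.1,0],[0,0,-1.1,0]]'; python3 -c "
from h import *
st()"
```

```text
time: 8.57
position: [0.4568, 0.1628, 0.2005]
tool_rot: [-2.489, -1.916, -0.001]
ft_force: [-2.0, 0.4, 4.1]
finger_gap: 0.0238
gripper_force: 41.3
t 8.5667 p [0.4568 0.1628 0.2005] ydeg -14.83 z [ 0.     0.001 -1.   ] q [-0.95  0.26  0.6   2.05 -0.19  0.89 -0.5 ] F [-2.   0.4  4.1] gap 0.0238 41.29464089870453
```

```bash
python3 - <<'E'
import numpy as np
s=112;y0=3;z0=146.5
for t in range(0,91,5):
    a=np.deg2rad(t); yc=3+15*(1-np.cos(a)); zc=22+13*np.sqrt(1+np.sin(a)**2)-.5
    dy=yc-s*np.sin(a)-y0; dz=zc+s*np.cos(a)-z0
    print(t,'[%.2f,%.2f,%.2f,0]'%(dy*.02588,dy*.09659,dz*.1),'yc',round(yc,1))
E
python3 -m crank '[[0,0,-0.15,0],[0,0,-0.15,0],[-0.25,-0.9,-0.2,0],[-0.25,-0.9,-0.2,0],[-0.5,-1.85,-0.3,0],[-0.5,-1.85,-0.3,0],[-0.75,-2.7,-0.5,0],[-0.75,-2.7,-0.5,0]]' - 20
python3 - <<'E'
from h import *
st()
p=manip.state()['position'][:2]
im,d,K,T=grab('scene'); W=pts(d,K,T); 
O=np.array([.4557,.1598]);ey=np.array([.2588,.9659]);ex=np.array([ey[1],-ey[0]])
for a,b in [(.06,.07),(.07,.08),(.08,.09),(.09,.10),(.1,.11)]:
    P=W[near(W,p+np.array([0,.0]),.06,a,b)]; q=(P[:,:2]-O)@np.c_[ex,ey]; q=q[(abs(q[:,0])<.016)&(q[:,1]<.05)]; print(a,len(q),np.percentile(q[:,1],[5,50,95]).round(4) if len(q) else 0)
E
```

```text
0 [0.00,0.00,0.00,0] yc 3.0
5 [-0.25,-0.94,-0.04,0] yc 3.1
10 [-0.50,-1.86,-0.15,0] yc 3.2
15 [-0.74,-2.75,-0.34,0] yc 3.5
20 [-0.97,-3.61,-0.60,0] yc 3.9
25 [-1.19,-4.44,-0.94,0] yc 4.4
30 [-1.40,-5.21,-1.35,0] yc 5.0
35 [-1.59,-5.94,-1.83,0] yc 5.7
40 [-1.77,-6.61,-2.37,0] yc 6.5
45 [-1.94,-7.23,-2.99,0] yc 7.4
50 [-2.08,-7.77,-3.66,0] yc 8.4
55 [-2.21,-8.24,-4.40,0] yc 9.4
60 [-2.32,-8.64,-5.18,0] yc 10.5
65 [-2.40,-8.97,-6.01,0] yc 11.7
70 [-2.47,-9.21,-6.89,0] yc 12.9
75 [-2.51,-9.38,-7.79,0] yc 14.1
80 [-2.53,-9.46,-8.73,0] yc 15.4
85 [-2.53,-9.45,-9.69,0] yc 16.7
90 [-2.51,-9.37,-10.66,0] yc 18.0
time: 9.23
position: [0.4497, 0.1363, 0.1961]
tool_rot: [-2.489, -1.914, -0.006]
ft_force: [-3.1, 2.7, 7.0]
finger_gap: 0.0238
gripper_force: 43.2
t 9.2333 p [0.4497 0.1363 0.1961] ydeg -14.88 z [ 0.002  0.004 -1.   ] q [-0.92  0.23  0.61  2.09 -0.18  0.87 -0.46] F [-3.1  2.7  7. ] gap 0.0238 43.24443697929382
0.06 49 [-0.0133  0.0003  0.0086]
0.07 50 [-0.016  -0.0017  0.0069]
0.08 52 [-0.0173 -0.005   0.0043]
0.09 51 [-0.0192 -0.0046  0.0022]
0.1 51 [-0.0227 -0.0097 -0.0003]
```

```bash
python3 -m crank '[[-0.22,-0.9,-0.25,0],[-0.44,-1.75,-0.6,0],[-0.65,-2.5,-1,0],[-0.85,-3.25,-1.5,0],[-1,-3.9,-2,0],[-1.2,-4.5,-2.65,0],[-1.35,-5.1,-3.3,0],[-1.45,-5.5,-4,0],[-1.55,-5.95,-4.8,0],[-1.55,-5.95,-4.8,0]]' 0 20
python3 - <<'E'
from h import *
st()
p=manip.state()['position'][:2]
im,d,K,T=grab('scene'); W=pts(d,K,T); 
O=np.array([.4557,.1598]);ey=np.array([.2588,.9659]);ex=np.array([ey[1],-ey[0]])
print('fix',(p-O)@ex,(p-O)@ey)
for a,b in [(.05,.06),(.06,.07),(.07,.08),(.08,.09),(.09,.10),(.1,.11)]:
    P=W[near(W,O+ey*-.03,.10,a,b)]; q=(P[:,:2]-O)@np.c_[ex,ey]; q=q[(abs(q[:,0])<.016)&(q[:,1]<.02)]; print(a,len(q),np.percentile(q[:,1],[5,50,95]).round(4) if len(q) else 0)
E
```

```text
time: 10.12
position: [0.4325, 0.0725, 0.1463]
tool_rot: [2.491, 1.912, -0.007]
ft_force: [-3.7, -6.9, 8.4]
finger_gap: 0.0239
gripper_force: 43.6
t 10.1167 p [0.4325 0.0725 0.1463] ydeg -14.97 z [-0.003 -0.004 -1.   ] q [-0.81  0.27  0.62  2.19 -0.23  0.74 -0.29] F [-3.7 -6.9  8.4] gap 0.0239 43.628976345062256
fix 0.00014554940197818514 -0.09033335438461641
0.05 101 [-0.037  -0.0125  0.0006]
0.06 97 [-0.0491 -0.026  -0.0136]
0.07 104 [-0.0685 -0.0413 -0.0281]
0.08 105 [-0.0783 -0.0566 -0.0438]
0.09 69 [-0.0791 -0.0676 -0.0585]
0.1 52 [-0.0835 -0.0793 -0.0718]
```

```bash
python3 -m crank '[[-0.08,-0.33,-0.8,0],[-0.15,-0.55,-1.7,0],[-0.2,-0.75,-2.6,0],[-0.2,-0.8,-3.5,0],[-0.2,-0.8,-4.4,0],[-0.2,-0.75,-5.3,0],[-0.2,-0.75,-5.3,0],[-0.2,-0.75,-5.3,0]]'
python3 - <<'E'
from h import *
st()
p=manip.state()['position'][:2]
im,d,K,T=grab('scene','s5.png'); W=pts(d,K,T); 
O=np.array([.4557,.1598]);ey=np.array([.2588,.9659]);ex=np.array([ey[1],-ey[0]])
print('fix',(p-O)@ex,(p-O)@ey)
q=(W[...,:2]-O)@np.c_[ex,ey]; m=(abs(q[...,0])<.016)&(q[...,1]<.019)&(W[...,2]>.046)&(q[...,1]>-.1)
for a in np.arange(-.07,.02,.01):
    k=m&(q[...,1]>a)&(q[...,1]<a+.01); print(round(a,2),k.sum(),np.percentile(W[k][:,2],[50,95,99]).round(4) if k.any() else 0, q[k][:,0].mean().round(4) if k.any() else 0)
k=m; print('y max',np.percentile(q[k][:,1],[95,99,100]))
E
```

```text
time: 10.83
position: [0.4311, 0.0674, 0.0936]
tool_rot: [2.49, 1.915, -0.003]
ft_force: [-1.7, -3.1, 0.4]
finger_gap: 0.0239
gripper_force: 37.9
t 10.8333 p [0.4311 0.0674 0.0936] ydeg -14.86 z [-0.001 -0.002 -1.   ] q [-0.73  0.38  0.55  2.23 -0.34  0.62 -0.19] F [-1.7 -3.1  0.4] gap 0.0239 37.93436408042908
fix 0.00018658727765112973 -0.09558971500033474
-0.07 371 [0.2401 0.3023 0.3083] -0.0071
-0.06 389 [0.3383 0.4131 0.4203] -0.0044
-0.05 203 [0.3539 0.3838 0.3878] 0.0017
-0.04 40 [0.0524 0.0556 0.0556] -0.0054
-0.03 35 [0.052  0.0543 0.0547] -0.0049
-0.02 34 [0.0513 0.0539 0.0548] -0.0053
-0.01 34 [0.0506 0.0535 0.0537] -0.005
0.0 36 [0.0504 0.053  0.0533] -0.0044
0.01 0 0 0
y max [-0.0093808   0.00608208  0.00952032]
```

```bash
python3 -m crank '[[0,0,-0.2,0],[0,0,-0.45,0],[0.05,0.2,-0.45,0],[0.1,0.4,-0.45,0],[0.15,0.55,-0.45,0],[0.2,0.75,-0.45,0],[0.25,0.95,-0.45,0],[0.25,0.95,-0.45,0]]' 0 20
python3 - <<'E'
from h import *
st()
p=manip.state()['position'][:2]
im,d,K,T=grab('scene','s6.png'); W=pts(d,K,T); 
O=np.array([.4557,.1598]);ey=np.array([.2588,.9659]);ex=np.array([ey[1],-ey[0]])
print('fix',(p-O)@ex,(p-O)@ey)
q=(W[...,:2]-O)@np.c_[ex,ey]; m=(abs(q[...,0])<.016)&(q[...,1]<.035)&(W[...,2]>.046)&(W[...,2]<.06)&(q[...,1]>-.1)
for a in np.arange(-.07,.02,.01):
    k=m&(q[...,1]>a)&(q[...,1]<a+.01); print(round(a,2),k.sum(),np.percentile(W[k][:,2],[50,95,99]).round(4) if k.any() else 0, q[k][:,0].mean().round(4) if k.any() else 0)
E
```

```text
time: 11.55
position: [0.4341, 0.0783, 0.0895]
tool_rot: [-2.489, -1.917, 0.0]
ft_force: [-3.2, -2.2, 1.3]
finger_gap: 0.024
gripper_force: 38.1
t 11.55 p [0.4341 0.0783 0.0895] ydeg -14.79 z [-0.  0. -1.] q [-0.74  0.39  0.54  2.22 -0.35  0.61 -0.2 ] F [-3.2 -2.2  1.3] gap 0.024 38.14121603965759
fix 0.00025949390662501765 -0.08427171991883524
-0.07 35 [0.052  0.0536 0.0549] -0.0045
-0.06 36 [0.0509 0.0539 0.0542] -0.0042
-0.05 31 [0.0519 0.0545 0.0556] -0.0044
-0.04 34 [0.0516 0.0538 0.0546] -0.004
-0.03 32 [0.0514 0.0542 0.0544] -0.0047
-0.02 35 [0.0509 0.0535 0.0546] -0.0049
-0.01 35 [0.0513 0.0531 0.0538] -0.0052
0.0 34 [0.051  0.0527 0.0535] -0.0049
0.01 35 [0.0511 0.0528 0.0545] -0.0054
```

```bash
python3 -m crank '[[0.05,0.2,0,0],[0.1,0.3,0,0],[0.1,0.4,0,0],[0.1,0.4,0,0]]' && python3 -m crank '[[0.05,0.2,0,0],[0.05,0.2,0,0]]'
```

```text
time: 11.93
position: [0.4342, 0.0794, 0.0891]
tool_rot: [2.49, 1.913, -0.005]
ft_force: [-3.9, -9.1, 1.1]
finger_gap: 0.024
gripper_force: 38.1
time: 12.1
position: [0.4336, 0.0799, 0.0886]
tool_rot: [2.491, 1.912, -0.01]
ft_force: [-5.2, -13.7, 1.1]
finger_gap: 0.0237
gripper_force: 37.7
```

Firmly home against the stop (-14 N). I relax, open and lift away, then check.

```bash
python3 -m crank '[[-0.12,-0.4,0,0],[-0.12,-0.4,0,0]]' && python3 -m crank '[[0,0,0,0],[0,0,0,0],[0,0,0,0],[0,0,0,0],[0,0,0,0],[0,0,0,0],[0,0,2,0],[0,0,5,0],[0,0,9,0],[0,0,13,0],[0,0,17,0],[0,0,17,0]]' 1
python3 - <<'E'
from h import *
st()
O=np.array([.4557,.1598]);ey=np.array([.2588,.9659]);ex=np.array([ey[1],-ey[0]])
im,d,K,T=grab('wrist','w7.png'); W=pts(d,K,T); q=(W[...,:2]-O)@np.c_[ex,ey]
m=(abs(q[...,0])<.016)&(W[...,2]>.047)&(W[...,2]<.06)&(q[...,1]>-.16)&(q[...,1]<.0195)
P=np.c_[q[m],W[m][:,2]]; print('extent',P.min(0),P.max(0))
for a in np.arange(-.13,.02,.01):
    k=P[(P[:,1]>a)&(P[:,1]<a+.01)]
    if len(k)>3: print(round(a,2),len(k),k[:,0].mean().round(4),np.percentile(k[:,2],97).round(4))
E
```

```text
time: 12.27
position: [0.4339, 0.0794, 0.0893]
tool_rot: [-2.49, -1.915, 0.002]
ft_force: [-3.2, -5.3, 0.9]
finger_gap: 0.024
gripper_force: 37.8
time: 13.27
position: [0.4388, 0.0806, 0.2665]
tool_rot: [2.488, 1.914, 0.023]
ft_force: [1.3, -0.4, -0.0]
finger_gap: 0.0857
gripper_force: 0.0
t 13.2667 p [0.4388 0.0806 0.2665] ydeg -14.85 z [ 0.013  0.007 -1.   ] q [-0.93  0.07  0.69  2.07 -0.05  1.01 -0.47] F [ 1.3 -0.4 -0. ] gap 0.0857 0.0
extent [-0.01064777 -0.12025238  0.04700744] [0.01168515 0.01912197 0.05520709]
-0.13 5 -0.0005 0.0489
-0.12 125 0.0006 0.051
-0.11 167 0.0007 0.0536
-0.1 215 0.0007 0.0537
-0.09 213 0.0006 0.0537
-0.08 221 0.0006 0.0538
-0.07 224 0.0005 0.0536
-0.06 237 0.0006 0.0537
-0.05 237 0.0008 0.0537
-0.04 250 0.0005 0.0538
-0.03 263 0.0005 0.0536
-0.02 255 0.0006 0.0536
-0.01 283 0.0006 0.0537
-0.0 288 0.0006 0.0536
0.01 260 0.0004 0.0538
```

View pics/w7.png

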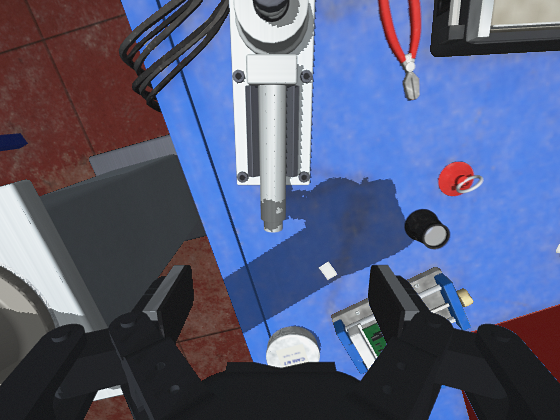

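Axle home: it runs from y -120 to +19 mm, x +0.6 mm, and level (top 53.7 mm). In the picture it lies at (270,85)-(270,230), with the stop at (272,68). Now the crank grip.

```bash
python3 -m crank '[[0.5,4,0,0],[1,8,0,0],[1.5,12,0,0],[2,16,0,0],[2.5,19.4,0,0],[2.5,19.4,0,0],[2.5,19.4,0,0],[2.5,19.4,0,0]]' 1
python3 - <<'E'
from h import *
st()
im,d,K,T=grab('wrist'); W=pts(d,K,T)
for n in ('wrist','scene','side'):
    if n!='wrist': im,d,K,T=grab(n); W=pts(d,K,T)
    m=near(W,(.4638,.2749),.03,.128,.145); v,u=np.where(m)
    if len(v)>5:
        P=ray(np.c_[u,v],.135,K,T); print(n,len(v),np.median(W[m],0),cv2.minEnclosingCircle((P[:,:2]*1000).astype(np.float32)))
E
```

```text
time: 13.98
position: [0.4591, 0.2728, 0.2582]
tool_rot: [2.489, 1.915, -0.005]
ft_force: [-0.2, -0.3, -0.1]
finger_gap: 0.0856
gripper_force: 0.0
t 13.9833 p [0.4591 0.2728 0.2582] ydeg -14.87 z [-0.002 -0.003 -1.   ] q [-1.09  0.27  0.56  1.88 -0.16  1.04 -0.72] F [-0.2 -0.3 -0.1] gap 0.0856 0.0
wrist 499 [0.4644402  0.27665528 0.13493737] ((464.302001953125, 276.6205139160156), 9.463216781616211)
scene 61 [0.45956311 0.27755651 0.13436899] ((457.38958740234375, 276.2698974609375), 12.153451919555664)
side 16 [0.46254147 0.2708864  0.13104626] ((459.9289245605469, 263.0180969238281), 11.669462203979492)
```

```bash
python3 -m crank '[[0.5,0.3,0,0],[0.5,0.3,-2,0],[0.5,0.3,-4,0],[0.5,0.3,-6,0],[0.5,0.3,-7.5,0],[0.5,0.3,-8.4,0],[0.5,0.3,-8.4,0],[0.5,0.3,-8.4,0],[0.5,0.3,-8.4,0]]' 1 && python3 -m crank '[[0,0,0,0],[0,0,0,0],[0,0,0,0],[0,0,0,0],[0,0,0,0],[0,0,0,0],[0,0,0,0],[0,0,0,0],[0,0,0,0],[0,0,0,0]]' 0 20
```

```text
time: 14.88
position: [0.4654, 0.2771, 0.1765]
tool_rot: [2.49, 1.915, 0.003]
ft_force: [0.5, 0.7, -0.0]
finger_gap: 0.0852
gripper_force: 0.0
time: 15.72
position: [0.4641, 0.2772, 0.1755]
tool_rot: [-2.489, -1.916, 0.001]
ft_force: [-3.2, 0.8, 2.8]
finger_gap: 0.0155
gripper_force: 21.8
```

Run:
```python
import numpy as np
B=np.array([476.4,237.1]);ey=np.array([.2588,.9659]);ex=np.array([ey[1],-ey[0]])
P=lambda f:(B+40*np.sin(f)*ex+40*np.cos(f)*ey)/1000
for k in range(0,32):
    f=-.584-.2*k; print(k,round(-.2*k,1),P(f).round(4),'shift cm',((P(f)-P(-.584))*100).round(2))
```

```text
0 -0.0 [0.4637 0.275 ] shift cm [0. 0.]
1 -0.2 [0.4564 0.2718] shift cm [-0.73 -0.33]
2 -0.4 [0.45   0.2671] shift cm [-1.38 -0.79]
3 -0.6 [0.4445 0.2613] shift cm [-1.92 -1.38]
4 -0.8 [0.4404 0.2544] shift cm [-2.34 -2.06]
5 -1.0 [0.4376 0.2469] shift cm [-2.61 -2.81]
6 -1.2 [0.4364 0.239 ] shift cm [-2.73 -3.6 ]
7 -1.4 [0.4369 0.2311] shift cm [-2.69 -4.4 ]
8 -1.6 [0.4388 0.2233] shift cm [-2.49 -5.17]
9 -1.8 [0.4423 0.2161] shift cm [-2.14 -5.89]
10 -2.0 [0.4472 0.2098] shift cm [-1.66 -6.52]
11 -2.2 [0.4532 0.2045] shift cm [-1.06 -7.05]
12 -2.4 [0.4601 0.2006] shift cm [-0.36 -7.45]
13 -2.6 [0.4677 0.1981] shift cm [ 0.4 -7.7]
14 -2.8 [0.4756 0.1971] shift cm [ 1.19 -7.79]
15 -3.0 [0.4836 0.1978] shift cm [ 1.99 -7.73]
16 -3.2 [0.4913 0.2   ] shift cm [ 2.75 -7.51]
17 -3.4 [0.4983 0.2037] shift cm [ 3.46 -7.14]
18 -3.6 [0.5045 0.2087] shift cm [ 4.08 -6.64]
19 -3.8 [0.5096 0.2148] shift cm [ 4.59 -6.02]
20 -4.0 [0.5134 0.2219] shift cm [ 4.97 -5.32]
21 -4.2 [0.5157 0.2295] shift cm [ 5.19 -4.55]
22 -4.4 [0.5164 0.2375] shift cm [ 5.27 -3.75]
23 -4.6 [0.5155 0.2454] shift cm [ 5.18 -2.96]
24 -4.8 [0.5131 0.253 ] shift cm [ 4.94 -2.2 ]
25 -5.0 [0.5092 0.26  ] shift cm [ 4.55 -1.5 ]
26 -5.2 [0.504  0.2661] shift cm [ 4.03 -0.9 ]
27 -5.4 [0.4977 0.271 ] shift cm [ 3.39 -0.41]
28 -5.6 [0.4905 0.2745] shift cm [ 2.68 -0.05]
29 -5.8 [0.4828 0.2766] shift cm [1.91 0.15]
30 -6.0 [0.4748 0.2771] shift cm [1.11 0.2 ]
31 -6.2 [0.4669 0.276 ] shift cm [0.32 0.09]
```

```bash
python3 -m crank '[[-0.35,-0.15,0,0],[-0.75,-0.35,-0.1,0],[-1.1,-0.55,-0.2,0],[-1.4,-0.8,-0.3,0],[-1.7,-1.1,-0.3,0],[-1.9,-1.4,-0.3,0],[-2.15,-1.7,-0.3,0],[-2.35,-2.05,-0.3,0],[-2.5,-2.4,-0.3,0],[-2.6,-2.8,-0.3,0],[-2.7,-3.2,-0.3,0],[-2.75,-3.6,-0.3,0]]'
```

```text
time: 16.72
position: [0.4367, 0.2462, 0.1743]
tool_rot: [-2.483, -1.915, -0.01]
ft_force: [-4.5, 12.4, 8.8]
finger_gap: 0.0153
gripper_force: 22.5
```

```bash
python3 -m crank '[[0,-0.4,0,0],[0.05,-0.8,0,0],[0.15,-1.2,0,0],[0.25,-1.55,0,0],[0.4,-1.95,0,0],[0.6,-2.3,0,0]]'
```

```text
time: 17.22
position: [0.4389, 0.2242, 0.1734]
tool_rot: [-2.477, -1.912, 0.002]
ft_force: [-15.3, 16.3, 14.7]
finger_gap: 0.0155
gripper_force: 24.4
```

```bash
python3 -m crank '[[0,0,0.2,0],[0,0,0.3,0],[0,0,0.3,0]]'
```

```text
time: 17.47
position: [0.4412, 0.2185, 0.1751]
tool_rot: [-2.487, -1.917, 0.004]
ft_force: [-4.5, 1.8, 1.6]
finger_gap: 0.0152
gripper_force: 21.9
```

```bash
python3 -m crank '[[0.25,-0.35,0,0],[0.5,-0.65,0,0],[0.8,-0.9,0,0],[1.1,-1.15,0,0],[1.4,-1.4,0,0],[1.8,-1.55,0,0],[1.8,-1.55,0,0]]'
```

```text
time: 18.05
position: [0.4615, 0.2012, 0.1751]
tool_rot: [2.49, 1.914, -0.002]
ft_force: [-3.2, -0.6, -3.2]
finger_gap: 0.0154
gripper_force: 21.4
```

Fz fell by about the bolt's weight, so it may be hanging. I lower the hand to test.

```bash
python3 -m crank '[[0,0,-0.2,0],[0,0,-0.4,0],[0,0,-0.6,0],[0,0,-0.6,0]]'
```

```text
time: 18.38
position: [0.4612, 0.2017, 0.1687]
tool_rot: [2.488, 1.915, -0.0]
ft_force: [0.7, -2.5, -5.1]
finger_gap: 0.0152
gripper_force: 21.1
```

```bash
python3 -m crank '[[0,0,-0.2,0],[0,0,-0.4,0],[0,0,-0.5,0],[0,0,-0.5,0],[0,0,-0.5,0],[0,0,-0.5,0]]'
```

```text
time: 18.88
position: [0.4615, 0.2015, 0.1653]
tool_rot: [2.49, 1.915, -0.0]
ft_force: [-2.6, -5.3, 5.0]
finger_gap: 0.0155
gripper_force: 22.2
```

Dropped: the hand went down 10.2 mm and landed with +5 N. Now I compute the forward turn.

```bash
python3 -m crank '[[0,0,0,0],[0,0,0.1,0],[0,0,0.2,0],[0,0,0.2,0]]'
python3 - <<'E'
import numpy as np
B=np.array([47.64,23.71]);ey=np.array([.2588,.9659]);ex=np.array([ey[1],-ey[0]])
P=lambda f:B+4*np.sin(f)*ex+4*np.cos(f)*ey
n=11;st=.165
for c in range(4):
    a=-.584-2.4+c*n*st
    print(c,'[%s]'%','.join('[%.2f,%.2f,%.2f,0]'%(*(P(a+st*k)-P(a)),-st*k/2/np.pi) for k in range(1,n+1)))
E
```

```text
time: 19.22
position: [0.4613, 0.2017, 0.1665]
tool_rot: [2.489, 1.915, -0.0]
ft_force: [-0.7, -4.1, -2.6]
finger_gap: 0.0151
gripper_force: 21.3
0 [[-0.58,0.32,-0.03,0],[-1.10,0.72,-0.05,0],[-1.54,1.21,-0.08,0],[-1.90,1.77,-0.11,0],[-2.16,2.37,-0.13,0],[-2.32,3.01,-0.16,0],[-2.37,3.67,-0.18,0],[-2.31,4.32,-0.21,0],[-2.15,4.96,-0.24,0],[-1.88,5.57,-0.26,0],[-1.52,6.12,-0.29,0]]
1 [[0.45,0.48,-0.03,0],[0.97,0.89,-0.05,0],[1.55,1.20,-0.08,0],[2.17,1.41,-0.11,0],[2.82,1.52,-0.13,0],[3.48,1.52,-0.16,0],[4.13,1.41,-0.18,0],[4.76,1.20,-0.21,0],[5.34,0.89,-0.24,0],[5.86,0.48,-0.26,0],[6.30,-0.00,-0.29,0]]
2 [[0.36,-0.55,-0.03,0],[0.63,-1.15,-0.05,0],[0.79,-1.79,-0.08,0],[0.85,-2.45,-0.11,0],[0.80,-3.11,-0.13,0],[0.64,-3.75,-0.16,0],[0.37,-4.35,-0.18,0],[0.01,-4.90,-0.21,0],[-0.43,-5.39,-0.24,0],[-0.95,-5.80,-0.26,0],[-1.53,-6.12,-0.29,0]]
3 [[-0.62,-0.22,-0.03,0],[-1.27,-0.33,-0.05,0],[-1.93,-0.33,-0.08,0],[-2.58,-0.23,-0.11,0],[-3.21,-0.02,-0.13,0],[-3.79,0.29,-0.16,0],[-4.31,0.69,-0.18,0],[-4.76,1.17,-0.21,0],[-5.13,1.72,-0.24,0],[-5.40,2.32,-0.26,0],[-5.57,2.96,-0.29,0]]
```

```bash
python3 -m crank '[[0,0,-0.2,0],[0,0,-0.2,0],[0,0,-0.2,0],[0,0,-0.2,0]]' && python3 -m crank '[[-0.58,0.32,-0.03,0],[-1.1,0.72,-0.05,0],[-1.54,1.21,-0.08,0],[-1.9,1.77,-0.1,0],[-2.16,2.37,-0.13,0],[-2.32,3,-0.16,0],[-2.37,3.67,-0.18,0],[-2.31,4.32,-0.21,0],[-2.15,4.96,-0.24,0],[-1.88,5.57,-0.26,0],[-1.52,6.12,-0.3,0]]'
```

```text
time: 19.55
position: [0.4614, 0.2017, 0.1652]
tool_rot: [2.49, 1.915, -0.0]
ft_force: [-2.8, -6.9, 4.8]
finger_gap: 0.0151
gripper_force: 22.3
time: 20.47
position: [0.4428, 0.262, 0.1614]
tool_rot: [-2.488, -1.914, 0.015]
ft_force: [-11.8, -12.4, 18.0]
finger_gap: 0.015
gripper_force: 23.5
```

```bash
python3 -m crank '[[0,0,0.3,0],[0,0,0.3,0],[0,0,0.3,0]]'
```

```text
time: 20.72
position: [0.4451, 0.265, 0.1643]
tool_rot: [-2.487, -1.916, -0.001]
ft_force: [-3.5, -1.1, -3.9]
finger_gap: 0.0152
gripper_force: 21.4
```

Elastic, about 6 N/mm, and consistent with thread travel. I continue forward.

```bash
python3 -m crank '[[0.45,0.48,-0.08,0],[0.97,0.89,-0.1,0],[1.55,1.2,-0.13,0],[2.17,1.41,-0.15,0],[2.82,1.52,-0.18,0],[3.48,1.52,-0.2,0],[4.13,1.41,-0.23,0],[4.76,1.2,-0.26,0],[5.34,0.89,-0.28,0],[5.86,0.48,-0.3,0],[6.3,0,-0.33,0]]' && python3 -m crank '[[0,0,0,0],[0,0,0,0]]'
```

```text
time: 21.63
position: [0.5089, 0.2633, 0.1609]
tool_rot: [-2.489, -1.915, 0.002]
ft_force: [-5.8, 1.1, -3.6]
finger_gap: 0.0152
gripper_force: 21.4
time: 21.8
position: [0.5095, 0.2622, 0.1611]
tool_rot: [2.49, 1.913, -0.0]
ft_force: [-3.0, -2.4, -3.9]
finger_gap: 0.0154
gripper_force: 21.4
```

```bash
python3 -m crank '[[0.36,-0.55,-0.05,0],[0.63,-1.15,-0.08,0],[0.79,-1.79,-0.11,0],[0.85,-2.45,-0.14,0],[0.8,-3.11,-0.16,0],[0.64,-3.75,-0.19,0],[0.37,-4.35,-0.21,0],[0,-4.9,-0.24,0],[-0.43,-5.39,-0.27,0],[-0.95,-5.8,-0.29,0],[-1.53,-6.12,-0.32,0]]' && python3 -m crank '[[0,0,0,0],[0,0,0,0]]'
python3 - <<'E'
from h import *
p=manip.state()['position'][:2]-[.4764,.2371]; a=np.arctan2(*(p@np.c_[[.9659,-.2588],[.2588,.9659]]));print('phi',a,np.hypot(*p),'fwd from -2.984:',(a+2.984)%(2*np.pi))
E
```

```text
time: 22.72
position: [0.4965, 0.2053, 0.1597]
tool_rot: [2.487, 1.917, 0.017]
ft_force: [2.1, 4.7, -3.0]
finger_gap: 0.0158
gripper_force: 21.3
time: 22.88
position: [0.4954, 0.2045, 0.1593]
tool_rot: [2.488, 1.917, 0.01]
ft_force: [0.4, 6.0, -3.2]
finger_gap: 0.0151
gripper_force: 21.4
phi 2.3510846939983514 0.03770516934860586 fwd from -2.984: 5.335084693998351
```

```bash
python3 -m crank '[[-0.62,-0.22,-0.05,0],[-1.27,-0.33,-0.1,0],[-1.93,-0.33,-0.15,0],[-2.58,-0.23,-0.2,0],[-3.21,0,-0.25,0],[-3.79,0.29,-0.27,0],[-3.79,0.29,-0.27,0],[-3.79,0.29,-0.27,0]]'
python3 - <<'E'
from h import *
st()
p=manip.state()['position'][:2]-[.4764,.2371]; a=np.arctan2(*(p@np.c_[[.9659,-.2588],[.2588,.9659]]));print('phi',a,np.hypot(*p),'fwd from -2.984:',(a+2.984)%(2*np.pi))
g=manip.state()['position'][:2]
for n in ('scene','side','wrist'):
    im,d,K,T=grab(n,n+'9.png'); W=pts(d,K,T); np.savez('pics/%s9.npz'%n,W=W,im=im)
    for nm,c,r in (('grip',g,.007),('hub',(.4764,.2371),.012)):
        P=W[near(W,c,r,.06,.145)]; print(n,nm,len(P),np.percentile(P[:,2],[10,50,90,97]).round(4) if len(P) else '')
    z=np.load(f'pics/{n}0.npz') if n!='wrist' else np.load('pics/w1.npz'); W0=pts(z['d'],z['K'],z['T']); P=W0[near(W0,(.4764,.2371),.012,.06,.145)]; print('  hub before',len(P),np.percentile(P[:,2],[10,50,90,97]).round(4) if len(P) else '')
E
```

```text
time: 23.55
position: [0.4555, 0.2053, 0.1557]
tool_rot: [-2.489, -1.916, 0.0]
ft_force: [1.6, 0.3, 3.1]
finger_gap: 0.0152
gripper_force: 21.9
t 23.55 p [0.4555 0.2053 0.1557] ydeg -14.82 z [-0. -0. -1.] q [-0.96  0.35  0.54  2.05 -0.25  0.8  -0.53] F [1.6 0.3 3.1] gap 0.0152 21.88401371240616
phi -2.821534417312988 0.03810438201596476 fwd from -2.984: 0.16246558268701206
scene grip 5 [0.0681 0.0718 0.073  0.0735]
scene hub 74 [0.0761 0.0775 0.0784 0.079 ]
  hub before 111 [0.065  0.0964 0.0979 0.0987]
side grip 8 [0.0764 0.1114 0.1139 0.1156]
side hub 0 
  hub before 35 [0.0649 0.0919 0.0966 0.0975]
wrist grip 1688 [0.0804 0.1098 0.1167 0.1176]
wrist hub 1709 [0.0773 0.078  0.0788 0.0792]
  hub before 552 [0.0971 0.098  0.0989 0.0993]
```

Hub height went from 98.0 to 78.0 mm (wrist camera), so bolt_depth is 20.0 mm. One last check of the axle, then hand in.

```bash
python3 -m crank '[[0,0,0,0],[0,0,0,0],[0,0,0,0],[0,0,0,0]]'
python3 - <<'E'
from h import *
st()
O=np.array([.4557,.1598]);ey=np.array([.2588,.9659]);ex=np.array([ey[1],-ey[0]])
im,d,K,T=grab('wrist'); W=pts(d,K,T); q=(W[...,:2]-O)@np.c_[ex,ey]
m=(abs(q[...,0])<.016)&(W[...,2]>.047)&(W[...,2]<.06)&(q[...,1]>-.16)&(q[...,1]<.0195)
P=np.c_[q[m],W[m][:,2]]; print('axle',P.min(0),P.max(0),P.mean(0))
print(order.job_done())
E
```

```text
time: 24.03
position: [0.4556, 0.2053, 0.1555]
tool_rot: [-2.49, -1.916, 0.001]
ft_force: [0.0, 0.4, 6.3]
finger_gap: 0.0153
gripper_force: 22.2
t 24.0333 p [0.4556 0.2053 0.1555] ydeg -14.85 z [-0.001 -0.    -1.   ] q [-0.96  0.35  0.54  2.05 -0.25  0.8  -0.53] F [0.  0.4 6.3] gap 0.0153 22.190423011779785
axle [-0.01068894 -0.05863067  0.04708013] [ 0.00664926 -0.00984257  0.05427627] [-0.00267238 -0.03534883  0.05157886]
the job is handed in; nothing more can be done
None
```

The job is handed in at about 24 s: the axle measured home and level in the V against the stop, the bolt dropped and is one turn in (measured depth 20.0 mm), the crank grip is held at about 22 N, and the loupe, tin and cutters were never approached; the judge's verdict was not shown.

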